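# Feed a collar into the guarded marking press with the push stick

## Task

Take the wooden push stick from its rubber mat and use it to push the steel collar waiting on the press's infeed through the low guarded opening, gently, until it pushes the tongue of the back stop in and sits fully home against the two jaws. Then draw the stick out and lay it back flat lengthwise on its mat. Keep your fingers off the collar, do not force it, and leave the other things where they are.

Things in the scene. Friction and masses are not known exactly. Their poses are not given: they have to be found in the camera images.
- press: Green marking press, fixed, on an aluminium base plate 130 x 330 x 12 mm. Origin on the bench (z = 0) below the middle of the mouth of its guard tunnel; +y is the feed direction (about world +y), +z up. The plate's top, 12 mm up, is the lane floor, y = -130 to 200 mm. A 240 mm high column stands at y = 155 to 245 mm, its head overhanging from y = 105 mm, 140 mm up.
- infeed (a point): Middle of the wide end of the two infeed guide rails, on the lane floor, 88 mm before the mouth. The rails are 18 mm high; 100 mm apart here, they narrow to 54 mm apart 33 mm before the mouth, then run straight to it.
- mouth (a point): Middle of the tunnel mouth, on the lane floor. The opening is 54 mm wide and 32 mm high, the tunnel 155 mm long under a clear guard (top 50 mm above the bench) with a yellow lip over the mouth (top 66 mm).
- home_zone (a point): Point on the lane floor 70 mm past the mouth. The back stop in the tunnel (two fixed steel jaws, a brass tongue between them) is set differently each time and is not measured: a collar that is home has its centre within 26 mm of this point along the lane. Only feel, or the tongue, tells where. The tongue drags with about 4 N, then the jaws stop the collar rigidly.
- tongue (a joint): How far the brass tongue of the back stop has been pushed in, m: 0 at the start; the collar meets the jaws and is home at about 0.008. It has no spring and stays where it is pushed.
- collar: Turned steel collar with a groove round it and a bore, 50 mm diameter, 22 mm high, about 0.2 kg, standing on the press's lane floor between the flared rails, before the mouth. Origin at the centre of its underside, z up. It must not be pressed with more than about 15 N.
- stick: Wooden push stick, about 0.1 kg, lying on its sole on the mat. Origin on its underside below the middle of the handle, +x along the stick to the toe, z up. Blade 24 mm wide, 14 mm high, x = -30 to 148 mm. Handle: upright block 44 mm long (x = -22 to 22), 20 mm thick in y, top 58 mm above the underside; grip it across y from above.
- stick_mid (a point): Point on the underside of the push stick in the middle of its length, 66 mm ahead (+x) of the stick's origin.
- mat: Black rubber mat, 280 mm (x) x 110 mm (y) x 4 mm, fixed on the bench, the stick's place. Origin at the centre of its underside.
- stack_a: Stack of four collars, 50 mm diameter, 88 mm high, bystander. Origin at the centre of its underside.
- stack_b: Stack of three collars, 50 mm diameter, 66 mm high, bystander. Origin at the centre of its underside.
- spare: Single spare collar, 50 mm diameter, 22 mm high, standing on the bench, bystander (not the one on the press). Origin at the centre of its underside.
- bolt_a: Black bolt with nut, 70 mm long, 24 mm thick, lying on the bench, bystander. Origin below its middle.
- bolt_b: Second black bolt with nut, as the first, bystander. Origin below its middle.
- hammer: Hammer lying on the bench at the far side, bystander. Origin below the middle.
- stamps: Blue 50 x 35 x 57 mm block of number stamps, bystander. Origin at the centre of its underside.
- stick_toe (a point): Apex of the shallow V notch in the push stick's toe, on the underside, 150 mm ahead (+x) of the stick's origin. Toe 39 mm wide, 14 mm high, prong ends 9 mm further on; the notch cradles the round collar, whose centre then lies 29 mm ahead of this point.
Things that resemble listed ones, but are neither listed nor needed, are in the scene too. What is shaped like the collar but blue or pink is not meant.

How it is judged:
On the way, in this order (a step that is already met when the one before it is completed fails the run):
1. the push stick is lifted off its mat (height (world z) of stick above 0.02 m), for 0.1 s.
2. the collar is wholly inside the guard tunnel (y of collar in the frame of press above 0.026 m), for 0.05 s.
3. the collar is home against the jaws, the tongue pushed in at least 6.5 mm (value of joint tongue above 0.0065 m), for 0.2 s.
At the end, for the whole second after the job is handed in: The collar stands flat in the tunnel with its centre more than 42 mm past the mouth and the tongue pushed in at least 6.5 mm of 8, at rest; the push stick lies upright on its sole on the mat, at rest, its middle within 50 mm of the mat's centre and lengthwise to within 0.35 rad either way round (value of joint tongue above 0.0065 m and y of collar in the frame of press above 0.042 m and angle between each of collar, stick's own z axis and vertical below 0.1 rad and linear speed of each of collar, stick below 0.01 m/s and horizontal distance between stick_mid and mat below 0.05 m and angle between the x axis of stick and the x axis of mat, either way round below 0.35 rad and height (world z) of stick below 0.008 m); the robot touches nothing.
It fails at once if the fingers touch the collar (contact force between the fingers and collar above 0.5 N).
It fails at once if the stick presses the collar with more than 18 N (contact force between stick and collar above 18 N).
It fails at once if another thing on the bench is moved more than 20 mm (distance of any of stack_a, stack_b, spare, bolt_a, bolt_b, hammer, stamps from where it was at the start of the episode above 0.02 m).
It also fails if it takes over 61 s, if anything falls off the work surface, if the arm or the gripper's body presses on something with over 40 N, if the wrist force passes 120 N, or if a joint passes its speed limit or range.

## Robot

A 6-joint arm with a two-finger parallel gripper is mounted at the origin on the work surface. World frame = base frame: x ahead of the robot, y to its left, z up, the work surface at z = 0. Lengths are in m, angles in rad, forces in N, time in s.
With the tool pointing down it reaches from about 0.325 to 0.875 m from the base axis. Payload 4.4 kg.
Tool frame: the origin (TCP) lies where the fingers leave the gripper's body, on its centre line; the fingertips stand 73 mm ahead of it and the grasp point (between the pads) lies 54 mm ahead of it; z points along the fingers, y is the line along which they close (so a half turn about z gives the same grasp; the last joint's range is limited). The gripper opens to 85 mm and grips with 20 to 120 N. Pads are 22 mm wide; open, the fingers measure 114 mm over their backs; the gripper's body (76 mm by 85 mm) begins 54 mm behind the grasp point. The pads swing forward as they close: fully open they stand 13 mm farther back than shut.
Start: joints at [-1.29, 0.207, 1.542, -0, 1.393, -0.15], TCP at [0.24, -0.522, 0.304] pointing down, gripper open.
Joint ranges: [-2.73, 2.73], [-0.86, 2.22], [0.23, 2.46], [-1.11, 4.25], [0.08, 2.63], [-2.82, 2.82]. Speed limits (rad/s): [2.79, 2.79, 3.14, 3.14, 3.14, 3.14].

## Interface

Orientations are given as a rotation vector (axis times angle).
In Python, from cell import robot, optics, finish_job gives the robot as it stands.
- The arm moves only by the tool drive_tool, never from a script. Its argument "motion" is a list of rows, each a list of 3 entries, a list of its own where there are three numbers: the finger opening in cm, from 0 to 8.54, then the shift along the tool's x, y, z in cm, then the turn, a rotation vector about the tool's x, y, z in rad. In form: [[grip, [dx, dy, dz], [rx, ry, rz]], ...]. A call has 1 to 20 rows; each row is the pose to reach, as a shift and turn from the pose commanded when the call began, along the tool's axes at that moment; what a row does not reach only later rows make up. A row lasts 1/8 s, in which the tool goes at most 62.5 mm and 10.7 degrees, less where a joint would pass 70% of its speed; a pose out of reach is approached as far as the arm can. A call with a gripper value outside its range is refused whole. The fingers move at their own pace and stop on an object; the grip force is fixed at half the most. Time passes only in rows, so rows that repeat a pose let the fingers close. It gives the time, the measured TCP pose, the force, the opening and the grip force at its end, in the units of the state.
- robot.state(): the state, without advancing time (a new reading comes with each control period).
- optics.get_image(name): name is "scene" or "top"; returns a dict with "frame" (400x640x3 uint8, blue, green, red), "fovy" (degrees; the focal length in pixels is half the picture's height over the tangent of half this angle, whatever the lens; pixels are square), "cx", "cy" (the principal point, pixels), "eye" and "rotation" of the camera in the world. Camera axes: x right, y up, looking along -z (the intrinsics and any distortion apply to the point x, -y, -z); pixel columns grow to the right and rows downward; lengths in m; the calibration is good to about 2 mm. A picture is of the moment at which its call begins. There is no depth.
- finish_job(): hands the job in; it is judged then, once.
The state is a dict: "time_s": time; "qpos": joint angles; "joint_vel": joint speeds; "effort": joint torques, N m; "tcp_pos": TCP position; "tool_rot": TCP orientation; "force": force on the tool from outside, world axes, zero at the start; "moment": the same for the moment, N m; "finger_gap": finger opening in m; "finger_force": force on a finger pad.
Only numpy, scipy, OpenCV 4.12 (cv2) and the standard library are available. Lean on these libraries where they do the work, as an engineer would, in place of code of your own. Each camera call takes 0.05 s, during which the arm holds its last target. There are 200 camera calls.

## Working session

There is one attempt and no reset: what is moved stays moved. The work goes in short steps, Python scripts to look and compute and a tool call to move; the robot and the scene stay as the last step left them, time stands still between calls to the robot, and variables do not carry over. Pictures are saved under pics/ and viewed, at most 10 in all, crops included, and the job is handed in when it is done.

Besides the shell and the picture viewer there is one more tool, called after "Call:" as name([rows], argument=value, ...), one row to a line, values as JSON. drive_tool: Moves the arm, as the interface text tells. Its arguments: {"type":"object","properties":{"motion":{"type":"array","items":{"type":"array"}}},"required":["motion"]}

```bash
mkdir -p pics
cat > h.py <<'E'
import numpy as np, cv2
from cell import robot, optics, finish_job
def grab(n,fn):
    d=optics.get_image(n); cv2.imwrite('pics/'+fn,d['frame']); np.save('pics/'+fn+'.npy',d,allow_pickle=True); return d
def load(fn): return np.load('pics/'+fn+'.npy',allow_pickle=True).item()
E
python3 - <<'E'
from h import *
for n in('scene','top'):
    d=grab(n,n+'0.png'); print({k:v for k,v in d.items() if k!='frame'})
print(robot.state())
E
```

```text
{'fovy': 44.531570965769106, 'cx': 320.14320898111015, 'cy': 196.51780469600882, 'eye': array([1.49948838, 0.39517588, 0.98754118]), 'rotation': array([0.53847244, 0.78623725, 1.83438907])}
{'fovy': 53.87613639893339, 'cx': 325.6604662094582, 'cy': 198.42399171646855, 'eye': array([0.43878339, 0.02446415, 1.00534661]), 'rotation': array([ 0.11403028, -0.10654912, -1.57281889])}
{'time_s': 0.1, 'qpos': array([-1.29053882e+00,  2.07391126e-01,  1.54282575e+00,  3.47700487e-05,
        1.39352385e+00, -1.50528934e-01]), 'joint_vel': array([ 6.40752908e-04, -3.42886123e-03, -1.68484845e-03, -2.62913038e-04,
        1.35129275e-03,  1.97204387e-05]), 'effort': array([-1.05965548e-03, -3.84095585e+01, -2.92548072e+01, -3.39287844e-04,
        4.89364145e-03,  4.42799887e-06]), 'tcp_pos': array([ 0.23994218, -0.52194758,  0.30280278]), 'tool_rot': array([-3.06690395e+00, -6.70989479e-01,  1.64960178e-04]), 'force': array([ 0.14261875, -0.31331474,  0.27962527]), 'moment': array([-0.00718413, -0.01776056, -0.03287731]), 'finger_force': 0.0, 'finger_gap': 0.08529048059273281}
```

View pics/scene0.png

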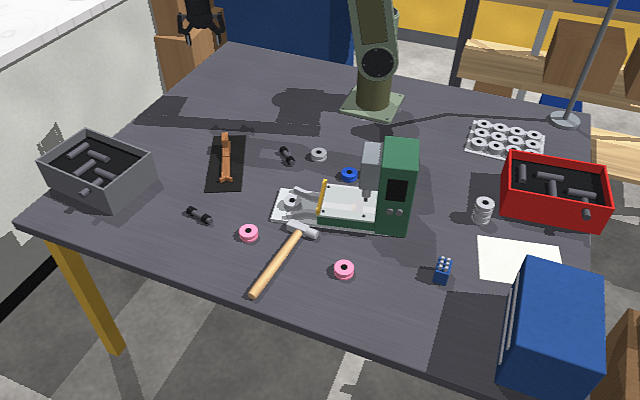

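View pics/top0.png

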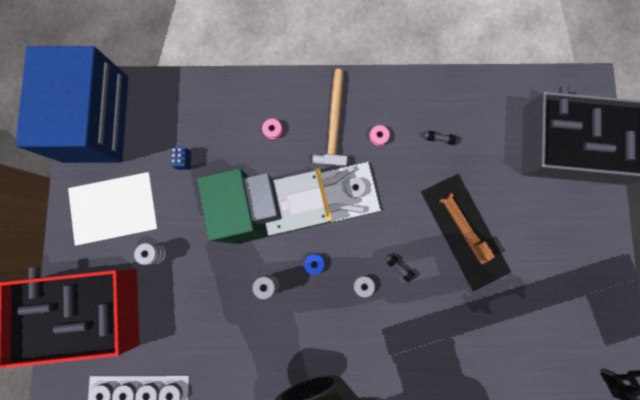

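The top view shows the orange push stick on the black mat: forked toe near (447,200), handle near (485,250). The press has its mouth lip near (323,195) and the steel collar on the infeed at (356,187). Grey, pink and blue collars elsewhere, at (264,288), (364,287), (272,128), (379,134) and (314,264), are not meant. The infeed one fits because it is grey and stands between the flared rails. I'll confirm it in a crop.

Run:
```python
from h import *
f=load('top0.png')['frame']
a=cv2.resize(f[150:250,250:390],None,fx=5.5,fy=5.5,interpolation=cv2.INTER_CUBIC)
cv2.imwrite('pics/c1.png',a)
b=cv2.resize(f[165:295,410:520],None,fx=4.5,fy=4.5,interpolation=cv2.INTER_CUBIC)
cv2.imwrite('pics/c2.png',b)
```

```text
(no output)
```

View pics/c1.png

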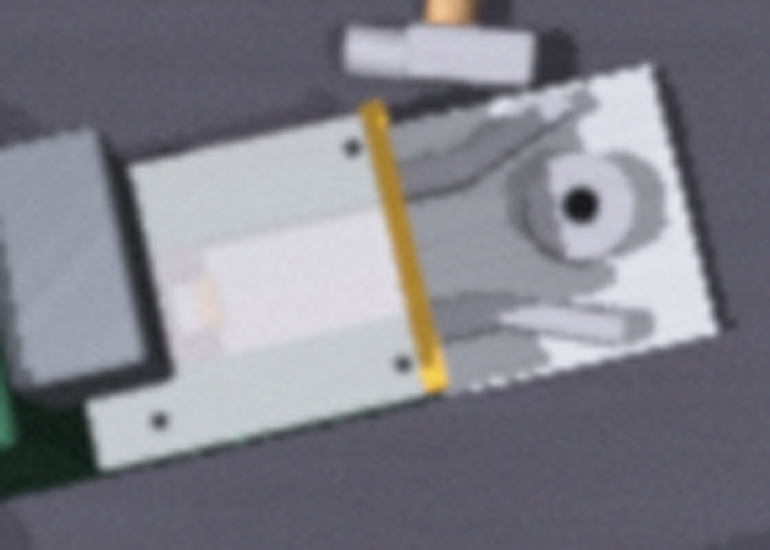

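View pics/c2.png

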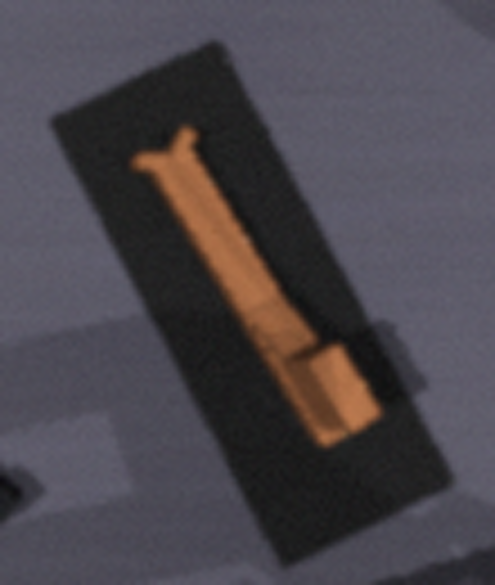

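Crop 1 confirms it: the plain grey collar with a groove sits between the flared rails, centre at crop (581,205), full (355.6,187.3). In crop 2 the stick points up-left, with prongs at crop (190,130) and (135,158). The handle's top face is around (342,388).

```bash
cat >> h.py <<'E'
from scipy.spatial.transform import Rotation as R
def ray(d,px):
    px=np.atleast_2d(px).astype(float); f=200/np.tan(np.radians(d['fovy']/2))
    v=np.c_[(px[:,0]-d['cx'])/f,-(px[:,1]-d['cy'])/f,-np.ones(len(px))]
    return R.from_rotvec(d['rotation']).apply(v)
def hit(d,px,z):
    v=ray(d,px); return d['eye']+v*((z-d['eye'][2])/v[:,2])[:,None]
def proj(d,P):
    f=200/np.tan(np.radians(d['fovy']/2))
    c=R.from_rotvec(d['rotation']).inv().apply(np.atleast_2d(P)-d['eye'])
    return np.c_[d['cx']-f*c[:,0]/c[:,2], d['cy']+f*c[:,1]/c[:,2]]
E
python3 - <<'E'
from h import *
np.set_printoptions(precision=4,suppress=True)
d=load('top0.png')
c1=lambda p:(np.array(p)+.5)/5.5+[250,150]-.5
c2=lambda p:(np.array(p)+.5)/4.5+[410,165]-.5
m=hit(d,c2([[220,42],[52,120],[285,566],[453,482]]),.004)[:,:2]
print('mat',m,m.mean(0),[np.linalg.norm(m[i]-m[i-1]) for i in range(4)])
ax=(m[0]+m[1]-m[2]-m[3]);print('mat yaw',np.arctan2(ax[1],ax[0]))
p=hit(d,c2([[190,130],[135,158]]),.018)[:,:2];print('prongs',p,np.linalg.norm(p[0]-p[1]))
h=hit(d,c2([[340,345],[382,412],[347,432],[303,362]]),.062)[:,:2];print('handle',h,h.mean(0),[np.linalg.norm(h[i]-h[i-1]) for i in range(4)])
ax=p.mean(0)-h.mean(0);print('stick yaw',np.arctan2(ax[1],ax[0]),np.linalg.norm(ax))
q=hit(d,c1([[652,65],[718,330]]),.012)[:,:2];e=q[0]-q[1]
print('plate',q,np.linalg.norm(e),'yaw',np.arctan2(e[1],e[0]), q.mean(0))
ed=hit(d,c1([[718,330],[450,390],[98,470]]),.012)[:,:2];print('edge dirs',ed,[np.arctan2(*(ed[i]-ed[0])[::-1])-np.pi/2 for i in(1,2)])
l=hit(d,c1([[372,102],[435,390]]),.066)[:,:2];e=l[0]-l[1];print('lip',l,l.mean(0),np.linalg.norm(e),np.arctan2(e[1],e[0]))
gd=hit(d,c1([[340,120],[130,168]]),.05)[:,:2];e=gd[1]-gd[0];print('guard yaw',np.arctan2(e[1],e[0])-np.pi/2)
print('collar',hit(d,c1([[581,205]]),.034)[:,:2])
for s in ('scene0.png',): pass
E
```

```text
mat [[ 0.6425 -0.3151]
 [ 0.5976 -0.2169]
 [ 0.3478 -0.3357]
 [ 0.393  -0.4314]] [ 0.4952 -0.3248] [np.float64(0.275247012190488), np.float64(0.10800762291579513), np.float64(0.27661413514284006), np.float64(0.10580515635792088)]
mat yaw 0.44006056752539047
prongs [[ 0.5892 -0.2909]
 [ 0.5735 -0.2593]] 0.035343506146725066
handle [[ 0.4671 -0.3504]
 [ 0.432  -0.3703]
 [ 0.4217 -0.3513]
 [ 0.4583 -0.3303]] [ 0.4448 -0.3506] [np.float64(0.02190438998868124), np.float64(0.04038223596114477), np.float64(0.021622532923431102), np.float64(0.04217253861023322)]
stick yaw 0.504790420239638 0.15603636913149802
plate [[ 0.6751 -0.0812]
 [ 0.5498 -0.1092]] 0.1283628770016732 yaw 0.21972198141623794 [ 0.6124 -0.0952]
edge dirs [[ 0.5498 -0.1092]
 [ 0.5227  0.0146]
 [ 0.4868  0.176 ]] [np.float64(0.21568868553222287), np.float64(0.2175179601313877)]
lip [[0.6462 0.0489]
 [0.5182 0.0217]] [0.5822 0.0353] 0.13086918401046096 0.20940276672499775
guard yaw 0.22371632350018777
collar [[ 0.6049 -0.0453]]
```

```bash
cat >> h.py <<'E'
def go(x,y,z,th):
    """shift (cm, tool axes) and turn from the present pose to TCP x,y,z with tool x at yaw th, pointing down"""
    s=robot.state(); Rt=R.from_rotvec(s['tool_rot'])
    T=R.from_euler('z',th)*R.from_euler('x',np.pi)
    return np.round(Rt.inv().apply(np.array([x,y,z])-s['tcp_pos'])*100,2), np.round((Rt.inv()*T).as_rotvec(),3)
PSI=.2175; O=np.array([.584,.0322]); U=np.array([-np.sin(PSI),np.cos(PSI)]); V=np.array([np.cos(PSI),np.sin(PSI)])
def inpress(p): d=np.array(p)[:2]-O; return d@V, d@U
def press(x,y): return O+x*V+y*U
E
python3 - <<'E'
from h import *
print(go(.4438,-.3514,.2,.507),go(.4438,-.3514,.100,.507))
E
```

```text
(array([25.64, -6.96, 10.3 ]), array([-0.002, -0.   , -0.076])) (array([25.64, -6.94, 20.3 ]), array([-0.002, -0.   , -0.076]))
```

Call:
drive_tool([
  [8.5,[6,-1.7,2.5],[0,0,-0.03]],
  [8.5,[12,-3.4,5],[0,0,-0.076]],
  [8.5,[18,-5.1,8],[0,0,-0.076]],
  [8.5,[23,-6.3,10.3],[0,0,-0.076]],
  [8.5,[25.6,-6.95,10.3],[0,0,-0.076]],
  [8.5,[25.6,-6.95,10.3],[0,0,-0.076]],
  [8.5,[25.6,-6.95,10.3],[0,0,-0.076]],
])

```text
time_s: 0.98
tcp_pos: [0.4434, -0.3526, 0.2008]
tool_rot: [3.041, 0.788, -0.001]
force: [0.9, -0.1, -0.5]
finger_gap: 0.0847
finger_force: 0.0
```

Run:
```python
from h import *
d=grab('top','top1.png'); s=robot.state(); print(s['tcp_pos'],s['tool_rot'])
d2=grab('scene','scene1.png')
f=d['frame'][165:295,410:520]; g=d2['frame'][110:210,180:290]
cv2.imwrite('pics/c3.png',np.hstack([cv2.resize(f,(330,390),interpolation=2),cv2.resize(g,(429,390),interpolation=2)]))
print(go(.4438,-.3514,.100,.507))
```

```text
[ 0.44319394 -0.35308397  0.20102365] [ 3.04112147e+00  7.86358484e-01 -4.43738843e-04]
(array([ 0.16, -0.14, 10.12]), array([ 0.001,  0.   , -0.002]))
```

View pics/c3.png

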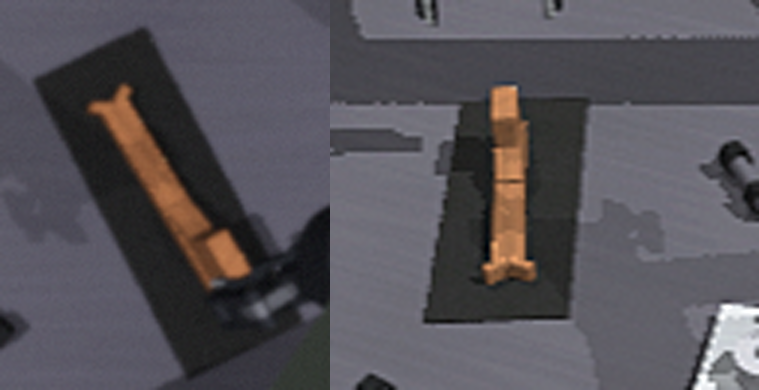

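The left half (top view) shows the gripper at lower right of the handle, as parallax would give. The right half (scene view) shows the stick clear, handle top at full pixel (225,135), toe towards the camera. I'll cross-check both with the projection.

Run:
```python
from h import *
np.set_printoptions(precision=4,suppress=True)
t=load('top1.png');s=load('scene1.png')
tip=[[.4432,-.3531,.14],[.4432,-.3531,.2],[.4438,-.3514,.062]]
print('top tip/tcp/handle',proj(t,tip)); print('scene',proj(s,tip))
print('scene handle', hit(s,[[224.9,134.9]],.062))
toe=(np.array([[487-330,272],[533-330,270]])*[110/429,100/390]+[180,110]); print('scene prongs',toe,hit(s,toe,.018))
# stick colour mask in both
for n,d in(('top',load('top0.png')),('scene',s)):
    f=d['frame'].astype(int); m=(f[...,2]-f[...,0]>60)&(f[...,2]>120); 
    nb,lab,st,ce=cv2.connectedComponentsWithStats(m.astype(np.uint8)); print(n,[(st[i],ce[i]) for i in range(1,nb) if st[i][4]>150])
```

```text
top tip/tcp/handle [[501.3118 251.1857]
 [514.2646 250.9739]
 [486.2052 251.1686]]
scene [[221.6284 114.9758]
 [218.9784  98.0249]
 [225.2353 135.8927]]
scene handle [[ 0.4396 -0.3551  0.062 ]]
scene prongs [[220.2564 179.7436]
 [232.0513 179.2308]] [[ 0.5916 -0.2891  0.018 ]
 [ 0.576  -0.2577  0.018 ]]
top [(array([328,  69,  14,  85, 661], dtype=int32), array([334.466 , 110.6657])), (array([316, 169,  16,  52, 206], dtype=int32), array([323.2087, 194.8107])), (array([441, 194,  38,  50, 494], dtype=int32), array([459.5405, 218.8158])), (array([479, 242,  15,  22, 166], dtype=int32), array([485.6807, 252.2711])), (array([   0,  270,  119,   99, 1317], dtype=int32), array([ 67.3797, 317.568 ]))]
scene [(array([155,   0,  45,  67, 596], dtype=int32), array([185.8943,  30.8523])), (array([ 421,    0,   45,   38, 1371], dtype=int32), array([442.9438,  16.0926])), (array([ 465,    0,   80,   51, 2970], dtype=int32), array([505.129 ,  26.2421])), (array([539,  11,  65,  46, 662], dtype=int32), array([564.1647,  26.0151])), (array([608,  19,  32,  51, 552], dtype=int32), array([627.3062,  35.6304])), (array([591, 127,  49,  11, 221], dtype=int32), array([608.362 , 133.0452])), (array([219, 132,  13,  51, 332], dtype=int32), array([225.2651, 158.6175])), (array([ 500,  137,  140,   98, 5384], dtype=int32), array([572.9238, 187.7093])), (array([249, 230,  53,  68, 722], dtype=int32), array([274.9543, 263.9391])), (array([  44,  240,   74,  116, 1027], dtype=int32), array([ 79.5852, 295.3476])), (array([626, 348,  14,  52, 472], dtype=int32), array([632.1292, 375.4195]))]
```

Call:
drive_tool([
  [8.5,[0,0,4],[0,0,0]],
  [8.5,[0,0,8],[0,0,0]],
  [8.5,[0,0,10.1],[0,0,0]],
  [8.5,[0,0,10.1],[0,0,0]],
  [1,[0,0,10.1],[0,0,0]],
  [1,[0,0,10.1],[0,0,0]],
  [1,[0,0,10.1],[0,0,0]],
  [1,[0,0,10.1],[0,0,0]],
  [1,[0,0,10.1],[0,0,0]],
  [1,[0,0,10.1],[0,0,0]],
  [1,[0,0,10.1],[0,0,0]],
  [1,[0,0,10.1],[0,0,0]],
])

```text
time_s: 2.58
tcp_pos: [0.4442, -0.3529, 0.1008]
tool_rot: [3.04, 0.787, 0.001]
force: [-1.3, -0.1, 5.4]
finger_gap: 0.0191
finger_force: 59.5
```

Call:
drive_tool([
  [1,[0,0,-2],[0,0,0]],
  [1,[0,0,-6],[0,0,0]],
  [1,[0,0,-10],[0,0,0]],
  [1,[0,0,-10],[0,0,0]],
])

```text
time_s: 3.08
tcp_pos: [0.4453, -0.354, 0.2034]
tool_rot: [3.035, 0.786, 0.006]
force: [0.0, -1.0, -0.7]
finger_gap: 0.0191
finger_force: 58.8
```

Run:
```python
from h import *
x,y=press(.0037,-.285); print(x,y,go(x,y,.18,PSI+np.pi/2))
```

```text
0.6491127499096672 -0.2452869723053699 (array([23.09,  0.38,  2.38]), array([ 0.007,  0.003, -1.281]))
```

Call:
drive_tool([
  [1,[3,0,0],[0,0,-0.17]],
  [1,[7,0,0],[0,0,-0.35]],
  [1,[12,0.2,0],[0,0,-0.53]],
  [1,[17,0.3,0],[0,0,-0.71]],
  [1,[21,0.4,0],[0,0,-0.89]],
  [1,[23.1,0.4,1],[0,0,-1.07]],
  [1,[23.1,0.4,2],[0,0,-1.2]],
  [1,[23.1,0.4,2.4],[0,0,-1.28]],
  [1,[23.1,0.4,2.4],[0,0,-1.28]],
  [1,[23.1,0.4,2.4],[0,0,-1.28]],
  [1,[23.1,0.4,2.4],[0,0,-1.28]],
])

```text
time_s: 4.45
tcp_pos: [0.6475, -0.2439, 0.1759]
tool_rot: [1.97, 2.447, 0.0]
force: [-0.9, 0.4, -1.2]
finger_gap: 0.0191
finger_force: 58.8
```

Run:
```python
from h import *
np.set_printoptions(precision=4,suppress=True)
d=grab('top','top2.png'); e=grab('scene','scene2.png')
s=robot.state(); print(s['tcp_pos'],s['tool_rot'],s['force'],inpress(s['tcp_pos']))
f=d['frame'][140:240,330:450]; g=e['frame'][130:240,180:330]
cv2.imwrite('pics/c4.png',np.vstack([cv2.resize(f,(480,400),interpolation=2)[:,:],])); 
cv2.imwrite('pics/c4.png',np.hstack([cv2.resize(f,(400,333),interpolation=2),cv2.resize(g,(400,333)[::1],interpolation=2)]))
x,y=press(.0037,-.285); print(go(x,y,.113,PSI+np.pi/2))
```

```text
[ 0.6477 -0.244   0.1762] [1.9694 2.4469 0.0002] [-0.5826 -0.1161 -0.8575] (np.float64(0.0025705661479684316), np.float64(-0.28339447254248995))
(array([-0.16,  0.11,  6.32]), array([ 0.   ,  0.   , -0.002]))
```

View pics/c4.png

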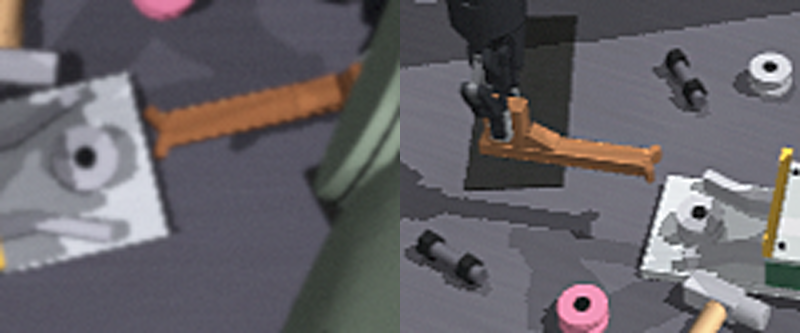

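The stick is held by the handle with the toe facing the collar. Top-view prongs are at crop (148,110) and (160,153); scene prongs are at crop (657,152) and (652,178). I'll triangulate the toe to check level and offset.

Run:
```python
from h import *
np.set_printoptions(precision=4,suppress=True)
t=load('top2.png');s=load('scene2.png')
a=np.array([[148,110],[160,153]])*.3+[330,140]-.35
b=(np.array([[257,152],[252,178]])*[150/400,110/333])+[180,130]-.35
def tri(p,q):
    v=[ray(t,p)[0],ray(s,q)[0]]; A=0;B=0
    for w,e in zip(v,(t['eye'],s['eye'])):
        w=w/np.linalg.norm(w);M=np.eye(3)-np.outer(w,w);A=A+M;B=B+M@e
    return np.linalg.solve(A,B)
for p,q in((a[0],b[0]),(a[1],b[1]),(a.mean(0),b.mean(0))):
    X=tri(p,q);print(X,inpress(X))
for z in(.093,):
    X=hit(t,a,z); print(X,[inpress(i) for i in X])
```

```text
[ 0.6241 -0.083   0.1137] (np.float64(0.014257145605150507), np.float64(-0.1211104424555465))
[ 0.604  -0.0996  0.0591] (np.float64(-0.008868298784642124), np.float64(-0.13303218713910808))
[ 0.6143 -0.0911  0.0871] (np.float64(0.003028183368255183), np.float64(-0.12692656917704917))
[[ 0.6286 -0.086   0.093 ]
 [ 0.5976 -0.0938  0.093 ]] [(np.float64(0.018005223709044973), np.float64(-0.12505687604985705)), (np.float64(-0.01389691897718938), np.float64(-0.12598062847840544))]
```

Call:
drive_tool([
  [1,[0,0.1,3],[0,0,0]],
  [1,[0,0.1,5],[0,0,0]],
  [1,[0,0.1,6],[0,0,0]],
  [1,[0,0.1,6.4],[0,0,0]],
  [1,[0,0.1,6.4],[0,0,0]],
  [1,[0,0.1,6.4],[0,0,0]],
])

```text
time_s: 5.3
tcp_pos: [0.6492, -0.2439, 0.113]
tool_rot: [1.968, 2.446, 0.001]
force: [-0.5, 0.6, -1.4]
finger_gap: 0.0191
finger_force: 58.9
```

Run:
```python
from h import *
s=robot.state(); print(s['tcp_pos'],s['tool_rot'],s['force'],inpress(s['tcp_pos']))
x,y=press(.0037,-.264); print(go(x,y,.1115,PSI+np.pi/2))
```

```text
[ 0.64923045 -0.24390424  0.11301297] [1.96779427e+00 2.44644285e+00 6.08139189e-04] [-0.51245273  0.55381409 -1.37955675] (np.float64(0.004113302557431907), np.float64(-0.28367523985082804))
(array([ 1.97, -0.04,  0.15]), array([ 0.002,  0.001, -0.001]))
```

Call:
drive_tool([
  [1,[0.5,0,0.1],[0,0,0]],
  [1,[1.0,-0.04,0.15],[0,0,0]],
  [1,[1.4,-0.04,0.15],[0,0,0]],
  [1,[1.7,-0.04,0.15],[0,0,0]],
  [1,[1.9,-0.04,0.15],[0,0,0]],
  [1,[2.05,-0.04,0.15],[0,0,0]],
  [1,[2.2,-0.04,0.15],[0,0,0]],
  [1,[2.35,-0.04,0.15],[0,0,0]],
  [1,[2.5,-0.04,0.15],[0,0,0]],
  [1,[2.65,-0.04,0.15],[0,0,0]],
  [1,[2.8,-0.04,0.15],[0,0,0]],
  [1,[2.95,-0.05,0.15],[0,0,0]],
  [1,[3.1,-0.1,0.15],[0,0,0]],
  [1,[3.25,-0.15,0.15],[0,0,0]],
  [1,[3.4,-0.2,0.15],[0,0,0]],
  [1,[3.55,-0.25,0.15],[0,0,0]],
  [1,[3.7,-0.3,0.15],[0,0,0]],
])

```text
time_s: 7.42
tcp_pos: [0.6377, -0.208, 0.1104]
tool_rot: [1.969, 2.448, 0.0]
force: [0.9, -1.0, -1.0]
finger_gap: 0.0194
finger_force: 58.8
```

Run:
```python
from h import *
np.set_printoptions(precision=4,suppress=True)
d=grab('top','top3.png'); e=grab('scene','scene3.png')
s=robot.state(); print(s['tcp_pos'],s['tool_rot'],s['force'],inpress(s['tcp_pos']))
f=d['frame'][150:230,300:420]; g=e['frame'][170:240,240:360]
cv2.imwrite('pics/c5.png',np.vstack([cv2.resize(f,None,fx=4,fy=4,interpolation=2),cv2.resize(g,None,fx=4,fy=4,interpolation=2)]))
```

```text
[ 0.6376 -0.2078  0.1103] [-1.9687 -2.4477 -0.0002] [ 0.247  -0.7932 -1.7796] (np.float64(0.0005183176309265172), np.float64(-0.24590948649799843))
```

View pics/c5.png

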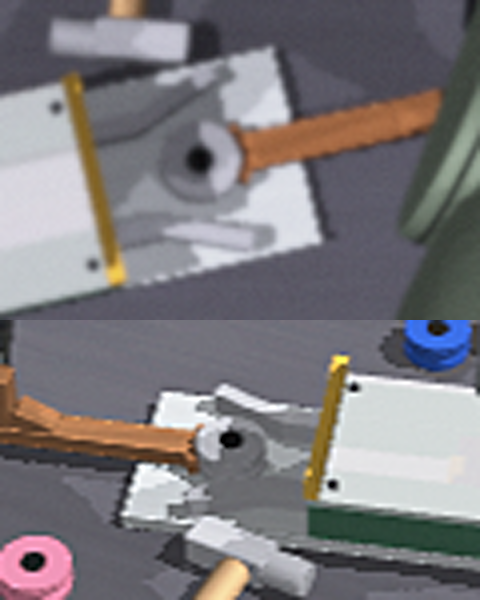

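The collar, centred at top-view (350,190), is cradled in the toe, and the stick is straight and in line with the lane.

Run:
```python
from h import *
d=load('top3.png'); print([inpress(hit(d,[[300+(200+.5)/4-.5,150+(160+.5)/4-.5]],.034)[0])])
x,y=press(0,-.179); print(go(x,y,.1110,PSI+np.pi/2))
```

```text
[(np.float64(-8.313081849553502e-05), np.float64(-0.0649290331690098))]
(array([ 6.69, -0.06, -0.06]), array([-0.   , -0.   , -0.001]))
```

Call:
drive_tool([
  [1,[0.15,-0.03,0],[0,0,0]],
  [1,[0.3,-0.05,-0.05],[0,0,0]],
  [1,[0.5,-0.05,-0.05],[0,0,0]],
  [1,[0.7,-0.05,-0.05],[0,0,0]],
  [1,[0.9,-0.05,-0.05],[0,0,0]],
  [1,[1.1,-0.05,-0.05],[0,0,0]],
  [1,[1.3,-0.05,-0.05],[0,0,0]],
  [1,[1.5,-0.05,-0.05],[0,0,0]],
  [1,[1.7,-0.05,-0.05],[0,0,0]],
  [1,[1.9,-0.05,-0.05],[0,0,0]],
  [1,[2.1,-0.05,-0.05],[0,0,0]],
  [1,[2.3,-0.05,-0.05],[0,0,0]],
  [1,[2.5,-0.05,-0.05],[0,0,0]],
  [1,[2.7,-0.05,-0.05],[0,0,0]],
  [1,[2.9,-0.05,-0.05],[0,0,0]],
  [1,[3.1,-0.05,-0.05],[0,0,0]],
])

```text
time_s: 9.52
tcp_pos: [0.6305, -0.1778, 0.1109]
tool_rot: [-1.969, -2.448, 0.0]
force: [-0.5, -1.1, -1.1]
finger_gap: 0.0193
finger_force: 58.7
```

```bash
cat > f.py <<'E'
from h import *
np.set_printoptions(precision=4,suppress=True)
s=robot.state(); print(s['time_s'],s['tcp_pos'],'xy',np.array(inpress(s['tcp_pos'])),'F lat/along/z',s['force'][:2]@V,s['force'][:2]@U,s['force'][2],s['moment'])
E
python3 f.py
```

```text
9.525 [ 0.6305 -0.1778  0.1109] xy [ 0.0001 -0.2151] F lat/along/z -0.7247986997194754 -0.9536201590640209 -1.1482891790617642 [-0.279  -0.0617 -0.0164]
```

Call:
drive_tool([
  [1,[0.2,0,0],[0,0,0]],
  [1,[0.4,0,0],[0,0,0]],
  [1,[0.6,0,0],[0,0,0]],
  [1,[0.8,0,0],[0,0,0]],
  [1,[1.0,0,0],[0,0,0]],
  [1,[1.2,0,0],[0,0,0]],
  [1,[1.45,0,0],[0,0,0]],
  [1,[1.7,0,0],[0,0,0]],
  [1,[1.95,0,0],[0,0,0]],
  [1,[2.2,0,0],[0,0,0]],
  [1,[2.45,0,0],[0,0,0]],
  [1,[2.7,0,0],[0,0,0]],
  [1,[2.95,0,0],[0,0,0]],
  [1,[3.2,0,0],[0,0,0]],
  [1,[3.45,0,0],[0,0,0]],
  [1,[3.7,0,0],[0,0,0]],
  [1,[3.95,0,0],[0,0,0]],
  [1,[4.2,0,0],[0,0,0]],
  [1,[4.4,0,0],[0,0,0]],
  [1,[4.6,0,0],[0,0,0]],
])

```text
time_s: 12.02
tcp_pos: [0.6207, -0.1329, 0.1109]
tool_rot: [1.969, 2.448, -0.0]
force: [-0.3, -0.9, -1.8]
finger_gap: 0.0193
finger_force: 58.7
```

```bash
cat >> f.py <<'E'
import sys
if len(sys.argv)>1:
    k=sys.argv[1]
    d=grab('top',f'top{k}.png'); e=grab('scene',f'scene{k}.png')
    f=d['frame'][165:225,265:365]; g=e['frame'][170:240,270:390]
    cv2.imwrite(f'pics/z{k}.png',np.vstack([cv2.resize(f,(600,360),interpolation=2)[:300],cv2.resize(g,(600,350),interpolation=2)[:300]]))
E
python3 f.py 6
```

```text
12.025 [ 0.6207 -0.1329  0.1109] xy [ 0.0002 -0.1691] F lat/along/z -0.4740771184116117 -0.788926536035342 -1.7522698032079174 [-0.2437 -0.0646  0.0375]
```

View pics/z6.png

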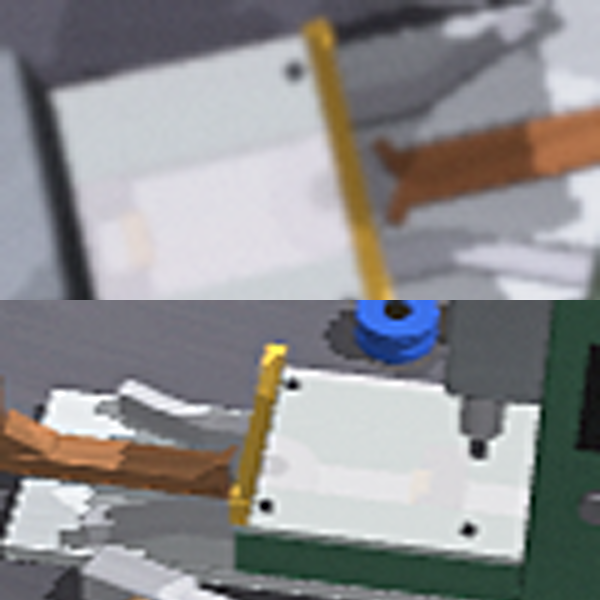

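The collar has entered the mouth, seen faintly through the guard at top crop (320,190). The brass tongue is at top crop (136,238), with its front edge near (152,236). In the scene crop the front edge is near (411,487).

Run:
```python
from h import *
t=load('top6.png');s=load('scene6.png')
p=np.array([152,236])/6+[265,165]-.4; q=np.array([411,187])/5+[270,170]-.4
for z in(.012,.02,.025,.03): print(z,inpress(hit(t,p,z)[0]),inpress(hit(s,q,z)[0]))
```

```text
0.012 (np.float64(0.0008070732253532546), np.float64(0.08961604399715364)) (np.float64(-0.021042855998244077), np.float64(0.08651072402362801))
0.02 (np.float64(-0.00035483087226000515), np.float64(0.08908584868521437)) (np.float64(-0.012897317085769456), np.float64(0.08708772418488474))
0.025 (np.float64(-0.0010810209332682656), np.float64(0.08875447661525233)) (np.float64(-0.007806355265472616), np.float64(0.08744834928567022))
0.03 (np.float64(-0.0018072109942765288), np.float64(0.08842310454529027)) (np.float64(-0.002715393445175995), np.float64(0.08780897438645573))
```

Call:
drive_tool([
  [1,[0.2,0,0],[0,0,0]],
  [1,[0.4,0,0],[0,0,0]],
  [1,[0.65,0,0],[0,0,0]],
  [1,[0.9,0,0],[0,0,0]],
  [1,[1.15,0,0],[0,0,0]],
  [1,[1.4,0,0],[0,0,0]],
  [1,[1.65,0,0],[0,0,0]],
  [1,[1.9,0,0],[0,0,0]],
  [1,[2.15,0,0],[0,0,0]],
  [1,[2.4,0,0],[0,0,0]],
  [1,[2.65,0,0],[0,0,0]],
  [1,[2.9,0,0],[0,0,0]],
  [1,[3.15,0,0],[0,0,0]],
  [1,[3.4,0,0],[0,0,0]],
  [1,[3.6,0,0],[0,0,0]],
  [1,[3.8,0,0],[0,0,0]],
  [1,[4.0,0,0],[0,0,0]],
  [1,[4.2,0,0],[0,0,0]],
  [1,[4.35,0,0],[0,0,0]],
  [1,[4.5,0,0],[0,0,0]],
])

```text
time_s: 14.62
tcp_pos: [0.6111, -0.0889, 0.1109]
tool_rot: [1.969, 2.448, -0.0]
force: [0.7, -1.1, -0.1]
finger_gap: 0.0192
finger_force: 58.8
```

```bash
python3 f.py
```

```text
14.625 [ 0.6111 -0.0889  0.1109] xy [ 0.0003 -0.1241] F lat/along/z 0.4765292736184136 -1.2758311033613143 -0.11723563957342098 [-0.2379 -0.0394  0.0263]
```

Call:
drive_tool([
  [1,[0.1,0,0],[0,0,0]],
  [1,[0.2,0,0],[0,0,0]],
  [1,[0.3,0,0],[0,0,0]],
  [1,[0.4,0,0],[0,0,0]],
])

```text
time_s: 15.12
tcp_pos: [0.6102, -0.0851, 0.1109]
tool_rot: [-1.969, -2.448, -0.0]
force: [0.1, -0.9, -0.5]
finger_gap: 0.0191
finger_force: 58.8
```

Call:
drive_tool([
  [1,[0.1,0,0],[0,0,0]],
  [1,[0.2,0,0],[0,0,0]],
  [1,[0.3,0,0],[0,0,0]],
])

```text
time_s: 15.5
tcp_pos: [0.6096, -0.0821, 0.1109]
tool_rot: [1.969, 2.448, 0.0]
force: [1.6, -2.0, 0.6]
finger_gap: 0.0197
finger_force: 58.8
```

Call:
drive_tool([
  [1,[0.1,0,0],[0,0,0]],
  [1,[0.2,0,0],[0,0,0]],
])

```text
time_s: 15.75
tcp_pos: [0.6095, -0.0811, 0.1113]
tool_rot: [1.967, 2.447, -0.001]
force: [0.9, -5.9, 0.7]
finger_gap: 0.0192
finger_force: 59.0
```

```bash
python3 f.py
```

```text
15.75 [ 0.6095 -0.0811  0.1113] xy [ 0.0005 -0.1161] F lat/along/z -0.3679644767628581 -5.955811575239187 0.7341414217254407 [-0.8979 -0.0492  0.0399]
```

Call:
drive_tool([
  [1,[0.08,0,0],[0,0,0]],
  [1,[0.16,0,0],[0,0,0]],
  [1,[0.24,0,0],[0,0,0]],
  [1,[0.32,0,0],[0,0,0]],
  [1,[0.4,0,0],[0,0,0]],
  [1,[0.48,0,0],[0,0,0]],
])

```text
time_s: 16.5
tcp_pos: [0.6087, -0.0769, 0.1115]
tool_rot: [1.967, 2.446, -0.002]
force: [1.2, -5.7, -0.3]
finger_gap: 0.0194
finger_force: 59.0
```

```bash
python3 f.py
```

```text
16.5 [ 0.6087 -0.0769  0.1115] xy [ 0.0006 -0.1119] F lat/along/z -0.07241765580589572 -5.8514797908709495 -0.2601317886210192 [-1.0052 -0.0831  0.1671]
```

Call:
drive_tool([
  [1,[0.06,0,0],[0,0,0]],
  [1,[0.12,0,0],[0,0,0]],
  [1,[0.18,0,0],[0,0,0]],
])

```text
time_s: 16.88
tcp_pos: [0.6083, -0.0751, 0.1115]
tool_rot: [1.967, 2.446, -0.002]
force: [0.4, -6.2, 0.3]
finger_gap: 0.0194
finger_force: 59.0
```

Call:
drive_tool([
  [1,[0.05,0,0],[0,0,0]],
  [1,[0.1,0,0],[0,0,0]],
])

```text
time_s: 17.12
tcp_pos: [0.6081, -0.0742, 0.1114]
tool_rot: [1.967, 2.446, -0.002]
force: [0.6, -5.1, 0.7]
finger_gap: 0.0191
finger_force: 59.0
```

Call:
drive_tool([
  [1,[0.04,0,0],[0,0,0]],
  [1,[0.07,0,0],[0,0,0]],
])

```text
time_s: 17.38
tcp_pos: [0.608, -0.0737, 0.1115]
tool_rot: [1.966, 2.446, -0.002]
force: [0.4, -6.4, -0.9]
finger_gap: 0.0196
finger_force: 59.0
```

Call:
drive_tool([
  [1,[0.04,0,0],[0,0,0]],
  [1,[0.04,0,0],[0,0,0]],
])

```text
time_s: 17.62
tcp_pos: [0.608, -0.0736, 0.1116]
tool_rot: [1.966, 2.446, -0.002]
force: [1.1, -7.3, 0.7]
finger_gap: 0.0196
finger_force: 59.0
```

Call:
drive_tool([
  [1,[0.03,0,0],[0,0,0]],
  [1,[0.05,0,0],[0,0,0]],
  [1,[0.05,0,0],[0,0,0]],
])

```text
time_s: 18.0
tcp_pos: [0.608, -0.0734, 0.1118]
tool_rot: [1.965, 2.445, -0.003]
force: [1.5, -8.5, 1.4]
finger_gap: 0.0195
finger_force: 59.0
```

```bash
python3 f.py
```

```text
18.0 [ 0.608  -0.0734  0.1118] xy [ 0.0007 -0.1083] F lat/along/z -0.34331924924745644 -8.659395064518534 1.448242927186887 [-1.31   -0.0899  0.185 ]
```

The collar is at the jaws: force rose from about 5 N to 8.7 N with no advance, about 8 mm after the tongue was met. I'll draw the stick out.

Call:
drive_tool([
  [1,[-0.2,0,0],[0,0,0]],
  [1,[-0.6,0,0],[0,0,0]],
  [1,[-1.2,0,0],[0,0,0]],
  [1,[-2,0,0],[0,0,0]],
  [1,[-3,0,0],[0,0,0]],
  [1,[-4,0,0],[0,0,0]],
  [1,[-5.2,0,0],[0,0,0]],
  [1,[-6.4,0,0],[0,0,0]],
  [1,[-7.6,0,0],[0,0,0]],
  [1,[-8.8,0,0],[0,0,0]],
  [1,[-10,0,0],[0,0,0]],
  [1,[-11.5,0,0],[0,0,0]],
  [1,[-13,0,0],[0,0,0]],
  [1,[-14.5,0,0],[0,0,0]],
  [1,[-16,0,0],[0,0,0]],
  [1,[-17,0,-2],[0,0,0]],
  [1,[-17.5,0,-5],[0,0,0]],
  [1,[-17.5,0,-9],[0,0,0]],
  [1,[-17.5,0,-9],[0,0,0]],
])

```text
time_s: 20.38
tcp_pos: [0.6473, -0.2441, 0.2061]
tool_rot: [1.963, 2.44, 0.003]
force: [0.0, 0.4, -0.8]
finger_gap: 0.0196
finger_force: 58.9
```

```bash
python3 f.py 7
python3 - <<'E'
from h import *
print(go(.4442,-.3529,.2,.507), R.from_rotvec([3.04,.787,.001]).as_matrix()[:,0])
f=load('top7.png')['frame']; 
a=cv2.imread('pics/z7.png'); b=cv2.resize(load('top7.png')['frame'][130:300,300:530],(600,443))
cv2.imwrite('pics/z7.png',np.vstack([a[:,:],b])[:1043]); cv2.imwrite('pics/z7.png',cv2.resize(np.vstack([a,b]),(345,600)))
E
```

```text
20.375 [ 0.6473 -0.2441  0.2061] xy [ 0.0022 -0.2834] F lat/along/z 0.12168013017367717 0.4240978513762889 -0.7519142754721677 [-0.0424 -0.0229 -0.0099]
(array([ -6.49, -21.95,   0.09]), array([0.  , 0.  , 1.28])) [8.74379557e-01 4.85242533e-01 2.72093394e-04]
```

View pics/z7.png

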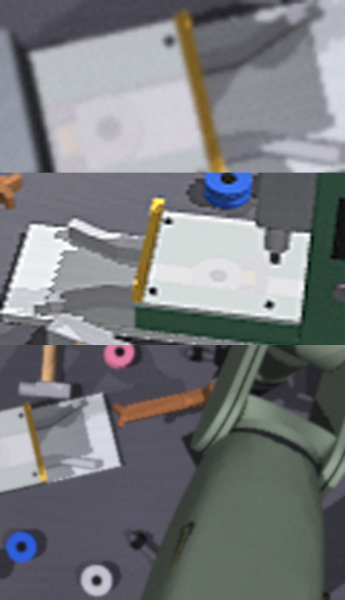

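The collar sits deep in the tunnel against the tongue, at crop (110,127). The stick is clear, level and still gripped. Next I return it to the mat.

Call:
drive_tool([
  [1,[-0.6,-2,0],[0,0,0.17]],
  [1,[-1.5,-5,0],[0,0,0.34]],
  [1,[-2.7,-9,0],[0,0,0.51]],
  [1,[-3.9,-13,0],[0,0,0.68]],
  [1,[-5,-17,0],[0,0,0.85]],
  [1,[-5.9,-20,0],[0,0,1.02]],
  [1,[-6.5,-22,0],[0,0,1.17]],
  [1,[-6.5,-22,0],[0,0,1.28]],
  [1,[-6.5,-22,0],[0,0,1.28]],
  [1,[-6.5,-22,0],[0,0,1.28]],
])

```text
time_s: 21.72
tcp_pos: [0.4434, -0.3522, 0.1996]
tool_rot: [-3.038, -0.79, 0.002]
force: [-0.0, 0.9, -0.9]
finger_gap: 0.0192
finger_force: 58.9
```

Run:
```python
from h import *
print('collar', inpress(hit(load('top7.png'),[[296.5,201.4]],.034)[0]))
print(go(.4442,-.3529,.1015,.507))
```

```text
collar (np.float64(0.0002205475023496615), np.float64(0.07087599008083324))
(array([0.04, 0.12, 9.81]), array([-0.002,  0.001,  0.002]))
```

Collar centre is at y = 71 mm, as predicted for home. Lowering slowly.

Call:
drive_tool([
  [1,[0,0,3],[0,0,0]],
  [1,[0,0,6],[0,0,0]],
  [1,[0,0,8.5],[0,0,0]],
  [1,[0,0,9.2],[0,0,0]],
  [1,[0,0,9.5],[0,0,0]],
  [1,[0,0,9.7],[0,0,0]],
  [1,[0,0,9.8],[0,0,0]],
  [1,[0,0,9.8],[0,0,0]],
])

```text
time_s: 22.72
tcp_pos: [0.444, -0.3531, 0.1035]
tool_rot: [3.04, 0.787, 0.001]
force: [-0.5, -0.3, -1.3]
finger_gap: 0.0196
finger_force: 58.8
```

Call:
drive_tool([
  [1,[0,0,0.1],[0,0,0]],
  [1,[0,0,0.2],[0,0,0]],
  [1,[0,0,0.25],[0,0,0]],
  [1,[0,0,0.25],[0,0,0]],
])

```text
time_s: 23.22
tcp_pos: [0.4438, -0.3529, 0.1008]
tool_rot: [3.041, 0.788, 0.0]
force: [-1.4, 0.9, 3.1]
finger_gap: 0.0195
finger_force: 59.6
```

Touchdown at the original height (z 0.1008, with force up). Now I release and rise.

Call:
drive_tool([
  [3.5,[0,0,0],[0,0,0]],
  [5,[0,0,0],[0,0,0]],
  [6,[0,0,0],[0,0,0]],
  [6,[0,0,0],[0,0,0]],
  [6,[0,0,0],[0,0,0]],
  [6,[0,0,-2],[0,0,0]],
  [6,[0,0,-6],[0,0,0]],
  [6,[0,0,-12],[0,0,0]],
  [6,[-6,0,-16],[0,0,0]],
  [6,[-12,0,-18],[0,0,0]],
  [6,[-12,0,-18],[0,0,0]],
  [6,[-12,0,-18],[0,0,0]],
])

```text
time_s: 24.72
tcp_pos: [0.3385, -0.4112, 0.2804]
tool_rot: [-3.042, -0.785, -0.001]
force: [0.7, 0.4, 0.1]
finger_gap: 0.06
finger_force: 0.0
```

Run:
```python
from h import *
a=grab('top','top9.png')['frame'][130:300,270:530]; b=grab('scene','scene9.png')['frame'][110:250,180:420]
cv2.imwrite('pics/z9.png',np.vstack([cv2.resize(a,(460,300),interpolation=2),cv2.resize(b,(460,268),interpolation=2)]))
```

```text
(no output)
```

View pics/z9.png

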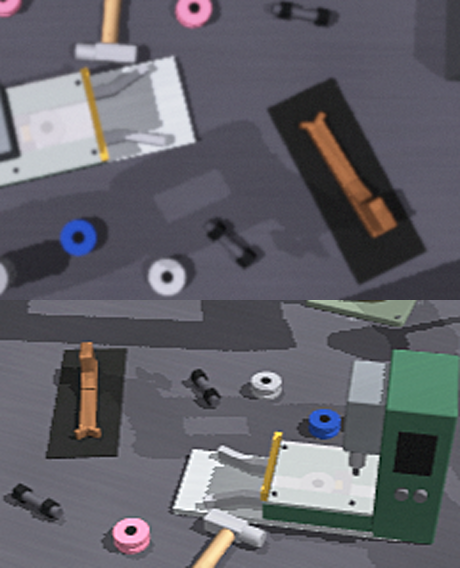

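The stick lies flat on the mat in its original place (crop (345,175)), and the collar is home in the tunnel (crop (46,127)). The bystanders have not moved.

```bash
python3 -c "
from h import *
print(finish_job())"
```

```text
the job is handed in; nothing more can be done
None
```

The job is handed in: the collar was pushed home against the jaws with a peak reading of about 9 N, the stick is back flat on its mat, and nothing else appears moved; it finished at about 25 s of the 61 s allowed, and no verdict was returned.

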